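Run in a rebuilt pump with the hand crank and stop on its timing mark

ROBOT

A 6-joint arm with a two-finger parallel gripper is mounted at the origin on the work surface. World frame = base frame: x ahead of the robot, y to its left, z up, the work surface at z = 0. Lengths are in m, angles in rad, forces in N, time in s.
With the tool pointing down it reaches from about 0.35 to 0.975 m from the base axis. Payload 4.9 kg.
Tool frame: the origin (TCP) lies on the centre line of the jaws, within the pads' length; the fingertips stand 8 mm ahead of it and the grasp point (between the pads) lies 11 mm behind it; z points along the fingers, y is the direction in which the jaws open and shut (so a half turn about z gives the same grasp; the last joint's range is limited). The gripper opens to 85 mm and grips with 20 to 120 N. Pads are 22 mm wide; open, the fingers measure 114 mm over their backs; the gripper's body (76 mm by 85 mm) begins 54 mm behind the grasp point. The pads swing forward as they close: fully open they stand 13 mm farther back than shut.
Start: joints at [-1.319, 0.053, 1.613, -0, 1.476, -0.119], TCP at [0.226, -0.583, 0.239] pointing down, gripper open.
Joint ranges: [-3.01, 3.01], [-1.01, 2.22], [0.06, 2.58], [-1.02, 4.17], [0.09, 2.62], [-3.14, 3.14]. Speed limits (rad/s): [2.57, 2.57, 3.14, 3.14, 3.14, 3.14].

INTERFACE

Orientations are given as a rotation vector (axis times angle).
In Python, from station import get_obs, get_image, calibration, finish_job gives the robot as it stands. The module is installed in compiled form; this text tells all that it offers.
- The arm moves only by the shell command python3 -m jog 'ROWS' [FORCE]. ROWS is JSON, a list of rows, each a list of 7 numbers: the shift along the tool's x, y, z in cm, then the turn, a rotation vector about the tool's x, y, z in rad, then the closure in counts, from 0 (fully open) to 255 (shut). In form: [[dx, dy, dz, ax, ay, az, jaw], ...]. A call has 1 to 8 rows; each row is the pose to reach, as a shift and turn from the pose measured when the call began, along the tool's axes at that moment; what a row does not reach only later rows make up. A row lasts 1/12 s, in which the tool goes at most 41.7 mm and 7.16 degrees, less where a joint would pass 70% of its speed; a pose out of reach is approached as far as the arm can. A call with a gripper value outside its range is refused whole. The fingers move at their own pace and stop on an object; FORCE is the grip in N (left out, the last holds). Time passes only in rows, so rows that repeat a pose let the fingers close. It gives the time, the measured TCP pose, the force and the opening at its end, in the units of the state.
- get_obs(): the state, without advancing time (a new reading comes with each control period).
- get_image(name): name is "side" or "top" or "wrist"; returns the picture (384x512x3 uint8, red, green, blue); there is no depth.
- calibration(name): a dict with "vfov" (degrees; the focal length in pixels is half the picture's height over the tangent of half this angle, whatever the lens; pixels are square), "cx", "cy" (the principal point, pixels), "dist_coeffs" ([k1, k2, p1, p2, k3] as OpenCV has them; the pictures are not rectified), "R" (3x3) and "t" (3): a world point X has camera coordinates R X + t. Camera axes: x right, y down, z forward; pixel columns grow to the right and rows downward; lengths in m; the calibration is good to about 2 mm. A picture is of the moment at which its call begins: read the wrist's pose just before it. calibration takes no time and is no camera call; for the wrist camera it gives the pose at the moment of the call.
- finish_job(): hands the job in, once; it reports no verdict.
The state is a dict: "t": time; "q": joint angles; "dq": joint speeds; "effort": joint torques, N m; "tool_pos": TCP position; "tool_rot": TCP orientation; "contact_force": force on the tool from outside, world axes, zero at the start; "wrist_torque": the same for the moment, N m; "opening": finger opening in m.
Only numpy, scipy, OpenCV 4.12 (cv2) and the standard library are available. Lean on these libraries where they do the work, as an engineer would, in place of code of your own. Each camera call takes 0.05 s, during which the arm holds its last target. There are 200 camera calls.

TASK

Run in the rebuilt injection pump with its hand crank: turning counter-clockwise as seen from above, bring the flywheel to 15 turns a minute and keep the flywheel itself (the coupling between crank and flywheel slips) within 3 turns a minute of that for six seconds without a break. Then bring the flywheel to a standstill with its yellow timing mark at the red pointer, no more than 15 mm to either side, let go of the crank and leave everything at rest. Never let the flywheel exceed 25 turns a minute or run backwards, never touch the flywheel with the robot, and leave the steel load weight in its yoke and the tray, the brass valve, the oil can and the spanner where they are.

Things in the scene. Friction and masses are not known exactly. Their poses are not given: they have to be found in the camera images.
- flywheel (a joint): Angle (rad) of the dark steel flywheel: level disc 240 mm across, 25 mm thick, top 160 mm above the table, turning without end about the vertical shaft. Counter-clockwise from above is positive; 0 or any whole number of turns = yellow mark at red pointer; starts at rest between -2.6 and -0.6. Inertia about 0.063 kg m2 (up to 30 % off). 15 turns a minute = 1.57 rad/s.
- crank (a joint): Angle (rad) of the crank RELATIVE TO THE FLYWHEEL, counter-clockwise positive, without end; 0 = arm over the yellow mark, so arm angle from the shaft's x axis = flywheel + crank. They are joined only by a slipping fluid coupling (blue drum, 68 mm across): its torque on the flywheel is about 0.070 N m per rad/s of this joint's speed; no spring, no limit.
- rig: Fixed rig, origin on the table under the shaft: green base plate 200 x 240 mm, pump under the flywheel. Bearings and the rubbing steel weight drag the flywheel with dry friction: nominally 0.083 N m, but anything from half to 1.7 times that. So it stays where it stops; a slow crank (under 0.6 to 2 rad/s) does not move it, and 15 turns a minute takes a crank speed of 2.1 to 3.6 rad/s.
- weight: Bright steel load weight 30 x 40 x 18 mm, lying loose on the flywheel's top face in a blue yoke across the wheel from the pointer, 98 mm from the shaft axis, top 178 mm above the table; it rubs on the turning face and is to stay in its yoke. Origin under its centre. (The crank arm passes above it.) A let-go crank coasts along with the flywheel.
- handle (a point): Point on the axis of the black upright handle, 246 mm above the table. Sleeve 32 mm in diameter, from 206 to 266 mm above the table (pin end to 269); it spins freely on its pin, so it can be gripped without turning the hand. It runs on a circle of 65 mm radius about the shaft. Arm under it: 24 mm wide, top at 201 mm; shaft nut up to 213 mm.
- shaft (a point): Point on the vertical shaft axis, fixed, at the height of the flywheel's top face (160 mm above the table). Its x axis points at the red pointer.
- pointer (a point): Fixed point at the red pointer, 110 mm from the shaft axis, 160 mm above the table. The pointer is a red plate 30 x 30 mm (15 mm to either side of its centre line) on a green post just outside the rim, top 162 mm above the table.
- mark (a point): Point on the yellow timing mark (radial yellow bar 14 mm wide on the top face, 64 to 119 mm from the axis, continued down the rim), 110 mm from the axis, 160 mm above the table; turns with the flywheel, meets the pointer's point at flywheel angle 0.
- tray: Bystander: open aluminium tray 200 x 280 x 45 mm on the table, origin under its centre.
- valve: Bystander: brass delivery valve, 28 mm across, 50 mm tall, standing in the tray; origin under its centre.
- oilcan: Bystander: can 72 mm across, 120 mm tall, origin under its centre.
- spanner: Bystander: steel spanner 200 mm long lying on the table, origin under its middle.

How it is judged:
By the outcome, as a careful person would: the job done as asked, in the order asked, and still so for the second after the job is handed in, with the robot touching nothing.
It also fails if it takes over 64 s, if anything falls off the work surface, if the arm or the gripper's body presses on something with over 40 N, if the wrist force passes 120 N, or if a joint passes its speed limit or range.

## Working session

There is one attempt and no reset: what is moved stays moved. The work goes in short steps, Python scripts to look and compute and a shell command to move; the robot and the scene stay as the last step left them, time stands still between calls to the robot, and variables do not carry over. Pictures are saved under pics/ and viewed, about 8 in all and at most 12, crops included, and the job is handed in when it is done.

```bash
mkdir -p pics; python3 - <<'E'
from station import *
import cv2,numpy as np
for n in("top","side"):
    im=get_image(n); cv2.imwrite(f"pics/{n}0.png",im[:,:,::-1])
    c=calibration(n); print(n,c["vfov"],c["cx"],c["cy"],c["dist_coeffs"],np.round(c["R"],3).tolist(),c["t"])
o=get_obs(); print(o)
E
```

```text
top 52.25817740851255 254.3954991295635 188.560682860638 [-0.09006113  0.          0.          0.          0.        ] [[0.027, -0.999, 0.035], [-0.983, -0.033, -0.183], [0.184, -0.03, -0.983]] [0.01772069 0.53602242 1.30451999]
side 55.88125178916481 255.22863591735566 194.5866544666857 [0.00320399 0.         0.         0.         0.        ] [[-0.956, -0.293, 0.02], [-0.156, 0.449, -0.88], [0.249, -0.844, -0.475]] [0.52735302 0.21004123 1.19361851]
{'t': 0.1, 'q': array([-1.31900309e+00,  5.33089253e-02,  1.61414501e+00,  2.26253298e-05,
        1.47601045e+00, -1.19002933e-01]), 'dq': array([ 0.00041692, -0.00211593, -0.00295827,  0.00044424, -0.00050134,
       -0.00094526]), 'effort': array([ 1.01569665e-03, -3.94903922e+01, -3.71362138e+01, -8.71531847e-05,
        3.90078189e-03,  2.17954550e-06]), 'tool_pos': array([ 0.22634097, -0.58199037,  0.23818172]), 'tool_rot': array([-3.08591857e+00, -5.78766434e-01,  1.59670498e-04]), 'contact_force': array([-0.75106401, -0.5742397 , -0.22081582]), 'wrist_torque': array([-0.0063361 ,  0.01983165, -0.00572174]), 'opening': 0.08566865095322107}
```

View pics/top0.png

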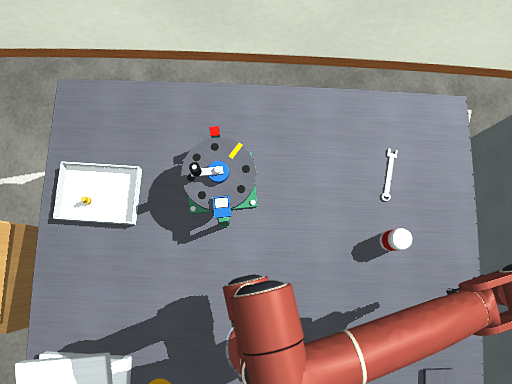

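View pics/side0.png

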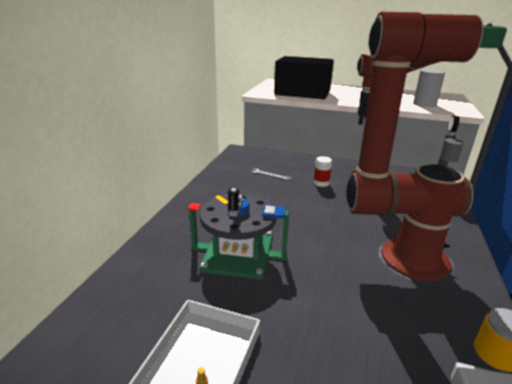

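The top view shows the wheel centred at about (219,173), the red pointer at (215,131), the mark at (236,151), the handle top at (195,170) and the weight at (221,203). I'll enlarge both views.

```bash
cat > h.py <<'E'
from station import *
import cv2,numpy as np
def cam(n,c=None):
    c=c or calibration(n); f=192/np.tan(np.radians(c["vfov"]/2))
    return np.array([[f,0,c["cx"]],[0,f,c["cy"]],[0,0,1]]),np.array(c["dist_coeffs"]),np.array(c["R"]),np.array(c["t"])
def px2w(n,uv,z,c=None):
    K,d,R,t=cam(n,c); p=cv2.undistortPoints(np.array([[uv]],float),K,d)[0,0]
    r=R.T@np.array([p[0],p[1],1]); o=-R.T@t
    return o+r*(z-o[2])/r[2]
def w2px(n,X,c=None):
    K,d,R,t=cam(n,c); return cv2.projectPoints(np.array([X],float),cv2.Rodrigues(R)[0],t,K,d)[0].ravel()
E
python3 - <<'E'
from h import *
a=cv2.imread("pics/top0.png")[115:225,165:275]; b=cv2.imread("pics/side0.png")[170:280,180:300]
a=cv2.resize(a,None,fx=5,fy=5,interpolation=cv2.INTER_CUBIC)
cv2.imwrite("pics/c0.png",a)
for uv,z in (((219,173),.16),((215,131),.162),((236,151),.16),((195,170),.269),((221,203),.178)): print(px2w("top",uv,z))
E
```

```text
[0.56112359 0.15141154 0.16      ]
[0.70011027 0.17056926 0.162     ]
[0.63568828 0.09993866 0.16      ]
[0.54311687 0.21447394 0.269     ]
[0.46223155 0.13994889 0.178     ]
```

View pics/c0.png

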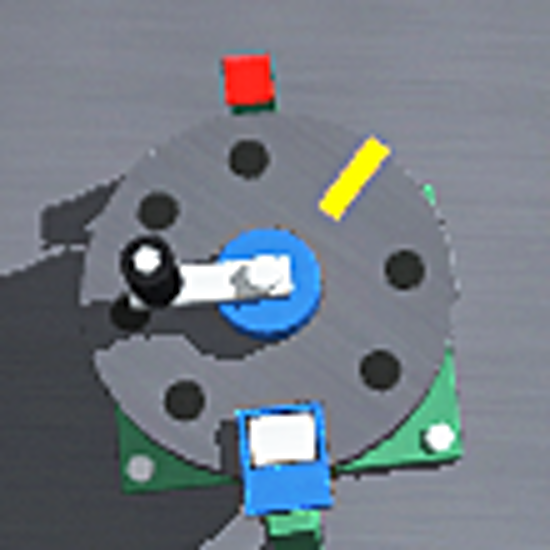

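The crop shows the pointer plate at (247,80), the weight top at (284,440), the disc centre near (270,291), the mark middle at (355,178) and the pin end at (147,260). Next I'll work out the geometry and write a mark-angle detector.

```bash
cat >> h.py <<'E'
def yellow(im,n,C,a0,c=None):
    """flywheel angle from the yellow mark in picture im (RGB)"""
    i=im.astype(int); m=(i[:,:,0]>110)&(i[:,:,1]>90)&(i[:,:,2]<0.45*i[:,:,1])&(i[:,:,0]<1.6*i[:,:,1])
    v,u=np.nonzero(m); P=[px2w(n,(a,b),.16,c)[:2]-C for a,b in zip(u,v)]
    P=np.array([p for p in P if .058<np.hypot(*p)<.124]).reshape(-1,2)
    if len(P)<4: return None,len(P)
    s=P.mean(0); return (np.arctan2(s[1],s[0])-a0+np.pi)%(2*np.pi)-np.pi,len(P)
E
python3 - <<'E'
from h import *
f=lambda x,y:((x+.5)/5-.5+165,(y+.5)/5-.5+115)
pt=px2w("top",f(247,80),.162);w=px2w("top",f(284,440),.178);h=px2w("top",f(147,260),.269)
a=np.arctan2(*(pt-w)[1::-1]);C1=w[:2]+.098*np.array([np.cos(a),np.sin(a)])
edge=np.array([px2w("top",f(*p),.16)[:2] for p in ((84,270),(457,290),(250,111),(105,380),(180,450),(155,150),(440,215),(440,370))])
from scipy.optimize import least_squares as ls
C2=ls(lambda c:np.hypot(*(edge-c).T)-.12,C1).x
print(pt,w,a,C1,C2,np.hypot(*(edge-C2).T),h)
for C in(C1,C2): print(h[:2]-C,np.hypot(*(h[:2]-C)),np.arctan2(*(h[:2]-C)[::-1]))
for n in("top","side"):
    im=cv2.imread(f"pics/{n}0.png")[:,:,::-1]; print(n,yellow(im,n,(C1+C2)/2,a))
E
```

```text
[0.70135679 0.17388079 0.162     ] [0.46352214 0.13876533 0.178     ] 0.1465874767423277 [0.56047112 0.15307951] [0.5633114  0.15236792] [0.1197761  0.1188626  0.11916901 0.11957046 0.11784253 0.11898752
 0.1187244  0.1199293 ] [0.55315438 0.21794739 0.269     ]
[-0.00731674  0.06486788] 0.06527921514699724 1.683116084655299
[-0.01015701  0.06557947] 0.06636137433904807 1.7244564152945658
top (np.float64(-0.7288389835391653), 78)
side (np.float64(-0.732750591823963), 44)
```

```bash
R='[59.4,-62.7,-12.2,0,0,0.371,75]'; python3 -m jog '[[59.4,-62.7,-12.2,0,0,0.371,75],[59.4,-62.7,-12.2,0,0,0.371,75],[59.4,-62.7,-12.2,0,0,0.371,75],[59.4,-62.7,-12.2,0,0,0.371,75],[59.4,-62.7,-12.2,0,0,0.371,75],[59.4,-62.7,-12.2,0,0,0.371,75],[59.4,-62.7,-12.2,0,0,0.371,75],[59.4,-62.7,-12.2,0,0,0.371,75]]' 20; python3 -c "
from station import *
print(get_obs())"
```

```text
t: 0.77
tool_pos: [0.3512, -0.2749, 0.2857]
tool_rot: [-3.139, 0.002, 0.001]
contact_force: [1.0, -0.2, 0.7]
opening: 0.06
{'t': 0.7667, 'q': array([-8.31913263e-01, -4.17974142e-01,  1.94749067e+00,  1.02796686e-03,
        1.61408833e+00,  7.39883911e-01]), 'dq': array([ 0.98496255, -0.44154319,  0.20620924,  0.00570877,  0.22671055,
        0.97217456]), 'effort': array([-5.94352752e+00, -1.85212165e+01, -3.77212107e+01, -1.58858411e-01,
        3.82906073e-03, -8.46136473e-01]), 'tool_pos': array([ 0.35118024, -0.27487946,  0.28574418]), 'tool_rot': array([-3.13941331e+00,  1.50282478e-03,  9.37142509e-04]), 'contact_force': array([ 1.02114217, -0.21638353,  0.67483289]), 'wrist_torque': array([-0.03726331, -0.06922367,  0.0359482 ]), 'opening': 0.060011005986828764}
```

```bash
python3 -m jog '[[20.2,-49.3,-7.4,0,0,0,75],[20.2,-49.3,-7.4,0,0,0,75],[20.2,-49.3,-7.4,0,0,0,75],[20.2,-49.3,-7.4,0,0,0,75],[20.2,-49.3,-7.4,0,0,0,75],[20.2,-49.3,-7.4,0,0,0,75],[20.2,-49.3,-7.4,0,0,0,75],[20.2,-49.3,-7.4,0,0,0,75]]'
```

```text
t: 1.43
tool_pos: [0.4763, 0.0308, 0.3321]
tool_rot: [-3.14, 0.001, 0.001]
contact_force: [0.9, -1.5, 0.1]
opening: 0.0603
```

```bash
python3 -m jog '[[7.7,-18.7,-2.8,0,0,0,75],[7.7,-18.7,-2.8,0,0,0,75],[7.7,-18.7,-2.8,0,0,0,75],[7.7,-18.7,-2.8,0,0,0,75],[7.7,-18.7,-2.8,0,0,0,75],[7.7,-18.7,-2.8,0,0,0,75],[7.7,-18.7,-2.8,0,0,0,75],[7.7,-18.7,-2.8,0,0,0,75]]'
python3 - <<'E'
from h import *
C=np.array([.562,.1527])
ims=[]
for n in("top","wrist","side"):
    c=calibration(n); im=get_image(n); ims.append(im[:,:,::-1]); print(n,yellow(im,n,C,.147,c), w2px(n,[.5532,.218,.269],c))
cv2.imwrite("pics/w1.png",cv2.resize(np.vstack([np.hstack(ims[:2]),np.hstack([ims[2],ims[2]*0])]),(800,600)))
E
```

```text
t: 2.1
tool_pos: [0.5532, 0.2176, 0.3596]
tool_rot: [-3.14, 0.0, 0.003]
contact_force: [0.5, -0.8, -0.5]
opening: 0.06
top (np.float64(-0.7296884234201522), 78) [193.98281026 166.58415667]
wrist (None, 0) [253.70195823 200.653048  ]
side (np.float64(-0.7335941213298267), 44) [233.90503537 189.31709094]
```

View pics/w1.png

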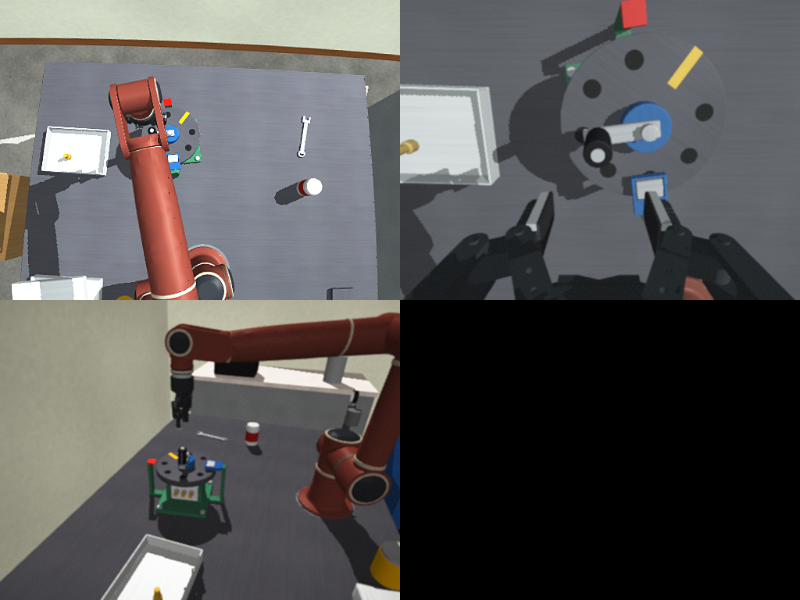

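The wrist view shows the pin end at about (252,198), against a predicted (254,201), so the alignment is good. The mark is visible there too. Descending.

```bash
sed -i 's/0.45\*i/0.62*i/' h.py; python3 -m jog '[[0,0,4,0,0,0,75],[0,0,8,0,0,0,75],[0,0,11,0,0,0,75],[0,0,13,0,0,0,75],[0,0,13,0,0,0,75],[0,0,13,0,0,0,75]]' 20 && python3 -m jog '[[0,0,0,0,0,0,255],[0,0,0,0,0,0,255],[0,0,0,0,0,0,255],[0,0,0,0,0,0,255],[0,0,0,0,0,0,255],[0,0,0,0,0,0,255]]' 20
python3 - <<'E'
from h import *
C=np.array([.562,.1527])
for n in("wrist","side","top"):
    c=calibration(n); im=get_image(n); print(n,yellow(im,n,C,.147,c))
    if n=="wrist":cv2.imwrite("pics/w2.png",im[:,:,::-1])
o=get_obs();print(o["t"],o["tool_pos"],np.arctan2(*(o["tool_pos"][:2]-C)[::-1]),np.hypot(*(o["tool_pos"][:2]-C)))
E
```

```text
t: 2.75
tool_pos: [0.5524, 0.2157, 0.2295]
tool_rot: [-3.14, 0.006, 0.005]
contact_force: [0.1, -0.1, 0.4]
opening: 0.0602
t: 3.25
tool_pos: [0.5535, 0.2176, 0.2332]
tool_rot: [-3.136, 0.004, -0.003]
contact_force: [-1.6, 5.9, 2.6]
opening: 0.0315
wrist (np.float64(-0.7146912622465633), 2000)
side (np.float64(-0.7274547192103289), 54)
top (np.float64(-0.7190435829566306), 80)
3.4 [0.55347268 0.21765627 0.23320483] 1.7013277131100943 0.06551360260200702
```

View pics/w2.png

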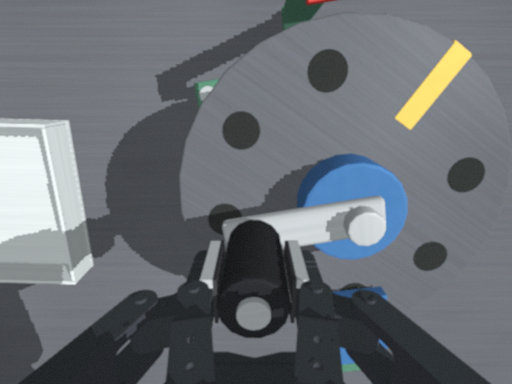

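Gripped: the opening is 31.5 mm and nothing has shifted, with the mark at about -0.72. Next is a step planner that tracks the mark and prints the offsets to the next points on the crank circle.

```bash
cat > s.py <<'E'
# s.py w0 w1 n : look, report, and print next row offsets (crank speed ramps w0->w1 over n rows)
from h import *
import sys,json,os
from scipy.spatial.transform import Rotation as Ro
C=np.array([.562,.1527]); A=.147; Z=.231
w0,w1,n=float(sys.argv[1]),float(sys.argv[2]),int(sys.argv[3])
L=json.load(open("log.json")) if os.path.exists("log.json") else []
th=None
for cn in ("wrist","top","side"):
    o=get_obs(); c=calibration(cn); th,k=yellow(get_image(cn),cn,C,A,c); t=o["t"]
    if th is not None and k>(300 if cn=="wrist" else 25): break
    th=None
o=get_obs(); p=o["tool_pos"]; d=p[:2]-C; phi=np.arctan2(d[1],d[0])
if L:
    pl=L[-1]
    cmd=pl["cmd"]; phi=cmd+(phi-cmd+np.pi)%(2*np.pi)-np.pi
    if th is not None:
        q=[e for e in L if e["th"] is not None][-1]; g=q["th"]+1.5*(t-q["t"]) if len(sys.argv)<5 else q["th"]+float(sys.argv[4])*(t-q["t"])
        th=g+(th-g+np.pi)%(2*np.pi)-np.pi; print("FLY speed %.2f rad/s over %.2fs"%((th-q["th"])/(t-q["t"]),t-q["t"]))
    print("crank speed %.2f lag %.3f"%((phi-pl["phi"])/(o["t"]-pl["tp"]),cmd-phi))
else: cmd=phi
R=Ro.from_rotvec(o["tool_rot"]); e=(R.inv()*Ro.from_rotvec([np.pi,0,0])).as_rotvec()
print("t %.2f th %s (%s %d) phi %.2f r %.4f z %.4f F %s err %s open %.4f"%(o["t"],None if th is None else round(th,3),cn,k,phi,np.hypot(*d),p[2],np.round(o["contact_force"],1),np.round(e,3),o["opening"]))
rows=[]
for i in range(1,n+1):
    cmd+=(w0+(w1-w0)*i/n)/12
    X=np.array([C[0]+.065*np.cos(cmd),C[1]+.065*np.sin(cmd),Z])-p
    rows.append([*np.round(R.inv().apply(X)*100,1).tolist(),0,0,0,255])
print(json.dumps(rows).replace(" ","").replace("-0.0","0"))
L.append(dict(t=t,tp=o["t"],th=th,phi=phi,cmd=cmd)); json.dump(L,open("log.json","w"))
E
python3 s.py 0.5 2.2 8
```

```text
t 3.45 th -0.714 (wrist 1996) phi 1.70 r 0.0655 z 0.2332 F [-0.8  5.6  2.7] err [-0.006 -0.002 -0.003] open 0.0315
[[-0.4,0.1,0.2,0,0,0,255],[-0.9,0.2,0.2,0,0,0,255],[-1.4,0.4,0.2,0,0,0,255],[-2.1,0.7,0.2,0,0,0,255],[-2.8,1.2,0.2,0,0,0,255],[-3.6,1.8,0.2,0,0,0,255],[-4.3,2.6,0.2,0,0,0,255],[-4.9,3.6,0.2,0,0,0,255]]
```

```bash
python3 -m jog '[[-0.4,0.1,0.2,0,0,0,255],[-0.9,0.2,0.2,0,0,0,255],[-1.4,0.4,0.2,0,0,0,255],[-2.1,0.7,0.2,0,0,0,255],[-2.8,1.2,0.2,0,0,0,255],[-3.6,1.8,0.2,0,0,0,255],[-4.3,2.6,0.2,0,0,0,255],[-4.9,3.6,0.2,0,0,0,255]]' >/dev/null; python3 s.py 2.4 2.4 8 0.2
```

```text
FLY speed 0.09 rad/s over 0.72s
crank speed 1.40 lag -0.033
t 4.17 th -0.65 (wrist 1117) phi 2.70 r 0.0631 z 0.2331 F [ 3.9 -2.5  6.8] err [-0.004 -0.008 -0.004] open 0.0316
[[-0.5,0.9,0.2,0,0,0,255],[-0.8,2.2,0.2,0,0,0,255],[-0.7,3.5,0.2,0,0,0,255],[-0.4,4.8,0.2,0,0,0,255],[0.1,6.0,0.2,0,0,0,255],[0.9,7.0,0.2,0,0,0,255],[1.9,7.9,0.2,0,0,0,255],[3.0,8.5,0.2,0,0,0,255]]
```

```bash
python3 -m jog '[[-0.5,0.9,0.2,0,0,0,255],[-0.8,2.2,0.2,0,0,0,255],[-0.7,3.5,0.2,0,0,0,255],[-0.4,4.8,0.2,0,0,0,255],[0.1,6.0,0.2,0,0,0,255],[0.9,7.0,0.2,0,0,0,255],[1.9,7.9,0.2,0,0,0,255],[3.0,8.5,0.2,0,0,0,255]]' >/dev/null; python3 s.py 2.5 2.5 8 0.8
```

```text
FLY speed 0.43 rad/s over 0.72s
crank speed 2.24 lag -0.038
t 4.88 th -0.34 (wrist 1886) phi 4.31 r 0.0632 z 0.2331 F [4.9 5.9 5.2] err [-0.009 -0.014 -0.005] open 0.0313
[[1.0,0.5,0.2,0,0,0,255],[2.3,0.7,0.2,0,0,0,255],[3.7,0.6,0.3,0,0,0,255],[5.0,0.2,0.3,0,0,0,255],[6.1,-0.5,0.3,0,0,0,255],[7.2,-1.4,0.3,0,0,0,255],[8.0,-2.4,0.3,0,0,0,255],[8.6,-3.7,0.4,0,0,0,255]]
```

```bash
python3 -m jog '[[1.0,0.5,0.2,0,0,0,255],[2.3,0.7,0.2,0,0,0,255],[3.7,0.6,0.3,0,0,0,255],[5.0,0.2,0.3,0,0,0,255],[6.1,-0.5,0.3,0,0,0,255],[7.2,-1.4,0.3,0,0,0,255],[8.0,-2.4,0.3,0,0,0,255],[8.6,-3.7,0.4,0,0,0,255]]' >/dev/null; python3 s.py 2.7 2.7 8 1
```

```text
FLY speed 0.70 rad/s over 0.72s
crank speed 2.32 lag -0.031
t 5.60 th 0.162 (wrist 1507) phi 5.97 r 0.0671 z 0.2332 F [ 5.7 -0.7  5.2] err [-0.009 -0.02  -0.005] open 0.0313
[[0.1,-1.3,0.2,0,0,0,255],[0.1,-2.8,0.2,0,0,0,255],[-0.3,-4.2,0.3,0,0,0,255],[-0.9,-5.5,0.3,0,0,0,255],[-1.8,-6.6,0.2,0,0,0,255],[-2.9,-7.5,0.2,0,0,0,255],[-4.3,-8.2,0.2,0,0,0,255],[-5.7,-8.5,0.2,0,0,0,255]]
```

```bash
sed -i 's/\[\.562,\.1527\]/[.5635,.1527]/; s/,0,0,0,255\]/,*[round(float(v),2)+0. for v in e],255]/' s.py; python3 -m jog '[[0.1,-1.3,0.2,0,-0.02,0,255],[0.1,-2.8,0.2,0,-0.02,0,255],[-0.3,-4.2,0.3,0,-0.02,0,255],[-0.9,-5.5,0.3,0,-0.02,0,255],[-1.8,-6.6,0.2,0,-0.02,0,255],[-2.9,-7.5,0.2,0,-0.02,0,255],[-4.3,-8.2,0.2,0,-0.02,0,255],[-5.7,-8.5,0.2,0,-0.02,0,255]]' >/dev/null; python3 s.py 3 3 8 1.2
```

```text
FLY speed 0.90 rad/s over 0.72s
crank speed 2.55 lag -0.058
t 6.32 th 0.805 (wrist 1660) phi 7.80 r 0.0660 z 0.2332 F [-0.8  3.4  6.8] err [-0.01  -0.002 -0.003] open 0.0314
[[-1.2,0.2,0.2,01,0.0,0.0,255],[-2.8,0.6,0.2,01,0.0,0.0,255],[-4.2,1.4,0.2,01,0.0,0.0,255],[-5.4,2.5,0.2,01,0.0,0.0,255],[-6.3,3.9,0.2,01,0.0,0.0,255],[-6.7,5.4,0.2,01,0.0,0.0,255],[-6.8,7.0,0.1,01,0.0,0.0,255],[-6.5,8.6,0.1,01,0.0,0.0,255]]
```

```bash
sed -i 's/\.replace("-0\.0","0")//' s.py; python3 -m jog '[[-1.2,0.2,0.2,-0.01,0,0,255],[-2.8,0.6,0.2,-0.01,0,0,255],[-4.2,1.4,0.2,-0.01,0,0,255],[-5.4,2.5,0.2,-0.01,0,0,255],[-6.3,3.9,0.2,-0.01,0,0,255],[-6.7,5.4,0.2,-0.01,0,0,255],[-6.8,7.0,0.1,-0.01,0,0,255],[-6.5,8.6,0.1,-0.01,0,0,255]]' >/dev/null; python3 s.py 3.2 3.2 8 1.3
```

```text
FLY speed 1.07 rad/s over 0.72s
crank speed 2.77 lag -0.046
t 7.03 th 1.572 (wrist 1614) phi 9.79 r 0.0636 z 0.2331 F [ 5.3 -1.6  3.5] err [-0.    -0.01  -0.005] open 0.0316
[[0.5,1.3,0.2,0.0,-0.01,0.0,255],[1.7,2.6,0.2,0.0,-0.01,0.0,255],[3.1,3.6,0.2,0.0,-0.01,0.0,255],[4.7,4.1,0.3,0.0,-0.01,0.0,255],[6.5,4.2,0.3,0.0,-0.01,0.0,255],[8.2,3.8,0.3,0.0,-0.01,0.0,255],[9.7,3.0,0.3,0.0,-0.01,0.0,255],[11.0,1.9,0.3,0.0,-0.01,0.0,255]]
```

```bash
python3 -m jog '[[0.5,1.3,0.2,0.0,-0.01,0.0,255],[1.7,2.6,0.2,0.0,-0.01,0.0,255],[3.1,3.6,0.2,0.0,-0.01,0.0,255],[4.7,4.1,0.3,0.0,-0.01,0.0,255],[6.5,4.2,0.3,0.0,-0.01,0.0,255],[8.2,3.8,0.3,0.0,-0.01,0.0,255],[9.7,3.0,0.3,0.0,-0.01,0.0,255],[11.0,1.9,0.3,0.0,-0.01,0.0,255]]' >/dev/null; python3 s.py 3.3 3.3 8 1.4
```

```text
FLY speed 1.26 rad/s over 0.77s
crank speed 2.76 lag -0.029
t 7.80 th 2.539 (top 77) phi 11.90 r 0.0653 z 0.2331 F [-1.8  2.6  6.7] err [-0.003 -0.002 -0.004] open 0.0313
[[0.8,-1.4,0.2,0.0,0.0,0.0,255],[1.3,-3.1,0.2,0.0,0.0,0.0,255],[1.3,-4.9,0.2,0.0,0.0,0.0,255],[0.8,-6.6,0.2,0.0,0.0,0.0,255],[-0.1,-8.1,0.2,0.0,0.0,0.0,255],[-1.4,-9.3,0.2,0.0,0.0,0.0,255],[-3.0,-10.1,0.2,0.0,0.0,0.0,255],[-4.8,-10.5,0.2,0.0,0.0,0.0,255]]
```

```bash
python3 -m jog '[[0.8,-1.4,0.2,0.0,0.0,0.0,255],[1.3,-3.1,0.2,0.0,0.0,0.0,255],[1.3,-4.9,0.2,0.0,0.0,0.0,255],[0.8,-6.6,0.2,0.0,0.0,0.0,255],[-0.1,-8.1,0.2,0.0,0.0,0.0,255],[-1.4,-9.3,0.2,0.0,0.0,0.0,255],[-3.0,-10.1,0.2,0.0,0.0,0.0,255],[-4.8,-10.5,0.2,0.0,0.0,0.0,255]]' >/dev/null; python3 s.py 3.3 3.3 8 1.4
```

```text
FLY speed 1.24 rad/s over 0.77s
crank speed 2.88 lag -0.038
t 8.57 th 3.494 (top 91) phi 14.11 r 0.0660 z 0.2331 F [-2.   3.5  5.7] err [-0.006 -0.002 -0.002] open 0.0313
[[-1.5,0.2,0.2,-0.01,0.0,0.0,255],[-3.2,0.9,0.2,-0.01,0.0,0.0,255],[-4.7,1.9,0.2,-0.01,0.0,0.0,255],[-5.8,3.3,0.2,-0.01,0.0,0.0,255],[-6.4,4.9,0.2,-0.01,0.0,0.0,255],[-6.7,6.7,0.2,-0.01,0.0,0.0,255],[-6.4,8.5,0.2,-0.01,0.0,0.0,255],[-5.7,10.1,0.1,-0.01,0.0,0.0,255]]
```

```bash
python3 -m jog '[[-1.5,0.2,0.2,-0.01,0.0,0.0,255],[-3.2,0.9,0.2,-0.01,0.0,0.0,255],[-4.7,1.9,0.2,-0.01,0.0,0.0,255],[-5.8,3.3,0.2,-0.01,0.0,0.0,255],[-6.4,4.9,0.2,-0.01,0.0,0.0,255],[-6.7,6.7,0.2,-0.01,0.0,0.0,255],[-6.4,8.5,0.2,-0.01,0.0,0.0,255],[-5.7,10.1,0.1,-0.01,0.0,0.0,255]]' >/dev/null; python3 s.py 3.4 3.4 8 1.4
```

```text
FLY speed 1.33 rad/s over 0.72s
crank speed 3.08 lag -0.046
t 9.28 th 4.449 (wrist 1580) phi 16.32 r 0.0636 z 0.2332 F [9.3 3.  2.4] err [ 0.001 -0.013 -0.004] open 0.0315
[[0.9,1.2,0.2,0.0,-0.01,0.0,255],[2.5,2.2,0.3,0.0,-0.01,0.0,255],[4.2,2.8,0.3,0.0,-0.01,0.0,255],[6.0,2.8,0.3,0.0,-0.01,0.0,255],[7.8,2.3,0.3,0.0,-0.01,0.0,255],[9.4,1.3,0.3,0.0,-0.01,0.0,255],[10.6,-0.1,0.4,0.0,-0.01,0.0,255],[11.4,-1.7,0.4,0.0,-0.01,0.0,255]]
```

```bash
python3 -m jog '[[0.9,1.2,0.2,0.0,-0.01,0.0,255],[2.5,2.2,0.3,0.0,-0.01,0.0,255],[4.2,2.8,0.3,0.0,-0.01,0.0,255],[6.0,2.8,0.3,0.0,-0.01,0.0,255],[7.8,2.3,0.3,0.0,-0.01,0.0,255],[9.4,1.3,0.3,0.0,-0.01,0.0,255],[10.6,-0.1,0.4,0.0,-0.01,0.0,255],[11.4,-1.7,0.4,0.0,-0.01,0.0,255]]' >/dev/null; python3 s.py 3.4 3.4 8 1.4
```

```text
FLY speed 1.53 rad/s over 0.72s
crank speed 3.16 lag -0.047
t 10.00 th 5.548 (wrist 1272) phi 18.59 r 0.0659 z 0.2332 F [0.7 1.9 6.2] err [-0.003 -0.006 -0.003] open 0.0313
[[0.1,-1.5,0.2,0.0,-0.01,0.0,255],[-0.1,-3.4,0.2,0.0,-0.01,0.0,255],[-0.8,-5.1,0.2,0.0,-0.01,0.0,255],[-2.0,-6.5,0.2,0.0,-0.01,0.0,255],[-3.5,-7.5,0.2,0.0,-0.01,0.0,255],[-5.2,-8.1,0.2,0.0,-0.01,0.0,255],[-7.0,-8.2,0.2,0.0,-0.01,0.0,255],[-8.8,-7.7,0.2,0.0,-0.01,0.0,255]]
```

```bash
python3 -m jog '[[0.1,-1.5,0.2,0.0,-0.01,0.0,255],[-0.1,-3.4,0.2,0.0,-0.01,0.0,255],[-0.8,-5.1,0.2,0.0,-0.01,0.0,255],[-2.0,-6.5,0.2,0.0,-0.01,0.0,255],[-3.5,-7.5,0.2,0.0,-0.01,0.0,255],[-5.2,-8.1,0.2,0.0,-0.01,0.0,255],[-7.0,-8.2,0.2,0.0,-0.01,0.0,255],[-8.8,-7.7,0.2,0.0,-0.01,0.0,255]]' >/dev/null; python3 s.py 3.35 3.35 8 1.5
cat > fit.py <<'E'
import json,numpy as np
from scipy.optimize import least_squares
L=json.load(open("log.json")); tp=np.array([e["tp"] for e in L]); ph=np.array([e["phi"] for e in L])
M=[(e["t"],e["th"]) for e in L if e["th"] is not None]
def sim(p,full=False):
    I,Tf=p; dt=.005; ts=np.arange(tp[0],tp[-1]+dt,dt); pc=np.interp(ts,tp,ph); wc=np.gradient(pc,dt); w=0;th=M[0][1];o=[];W=[]
    for x in wc:
        T=.07*(x-w)
        w=max(0,w+dt*(T-Tf)/I) if (w>0 or T>Tf) else 0
        th+=w*dt;o.append(th);W.append(w)
    if full:return ts,W
    return np.interp([m[0] for m in M],ts,o)-[m[1] for m in M]
r=least_squares(sim,[.063,.1],x_scale=[.01,.02],bounds=([.03,.02],[.1,.2])); print("I,Tf",r.x,np.round(r.fun,3))
ts,W=sim(r.x,True); print([(round(t,1),round(float(np.interp(t,ts,W)),2)) for t in tp[-8:]])
E
python3 fit.py
```

```text
FLY speed 1.55 rad/s over 0.72s
crank speed 3.15 lag -0.036
t 10.72 th 6.656 (wrist 2189) phi 20.84 r 0.0655 z 0.2331 F [-2.   2.1  6.6] err [-0.003  0.002 -0.002] open 0.0318
[[-1.3,0.9,0.2,0.0,0.0,0.0,255],[-2.6,2.2,0.2,0.0,0.0,0.0,255],[-3.4,3.8,0.2,0.0,0.0,0.0,255],[-3.8,5.5,0.2,0.0,0.0,0.0,255],[-3.7,7.3,0.2,0.0,0.0,0.0,255],[-3.0,9.0,0.2,0.0,0.0,0.0,255],[-2.0,10.5,0.2,0.0,0.0,0.0,255],[-0.5,11.6,0.2,0.0,0.0,0.0,255]]
I,Tf [0.03      0.1053946] [ 0.    -0.064 -0.13  -0.133 -0.133 -0.096 -0.116 -0.066  0.023  0.065
  0.131]
[(np.float64(5.6), 0.77), (np.float64(6.3), 0.99), (np.float64(7.0), 1.22), (np.float64(7.8), 1.25), (np.float64(8.6), 1.36), (np.float64(9.3), 1.54), (np.float64(10.0), 1.64), (np.float64(10.7), 1.62)]
```

```bash
python3 -m jog '[[-1.3,0.9,0.2,0.0,0.0,0.0,255],[-2.6,2.2,0.2,0.0,0.0,0.0,255],[-3.4,3.8,0.2,0.0,0.0,0.0,255],[-3.8,5.5,0.2,0.0,0.0,0.0,255],[-3.7,7.3,0.2,0.0,0.0,0.0,255],[-3.0,9.0,0.2,0.0,0.0,0.0,255],[-2.0,10.5,0.2,0.0,0.0,0.0,255],[-0.5,11.6,0.2,0.0,0.0,0.0,255]]' >/dev/null; python3 s.py 3.4 3.4 8 1.5
```

```text
FLY speed 1.57 rad/s over 0.72s
crank speed 3.15 lag -0.062
t 11.43 th 7.782 (wrist 1444) phi 23.10 r 0.0637 z 0.2331 F [5.5 4.1 4.5] err [-0.007 -0.007 -0.004] open 0.0319
[[1.3,0.6,0.2,-0.01,-0.01,0.0,255],[3.1,0.8,0.2,-0.01,-0.01,0.0,255],[4.9,0.4,0.2,-0.01,-0.01,0.0,255],[6.6,-0.4,0.3,-0.01,-0.01,0.0,255],[7.9,-1.7,0.3,-0.01,-0.01,0.0,255],[8.8,-3.2,0.3,-0.01,-0.01,0.0,255],[9.3,-5.0,0.3,-0.01,-0.01,0.0,255],[9.2,-6.9,0.3,-0.01,-0.01,0.0,255]]
```

```bash
python3 -m jog '[[1.3,0.6,0.2,-0.01,-0.01,0.0,255],[3.1,0.8,0.2,-0.01,-0.01,0.0,255],[4.9,0.4,0.2,-0.01,-0.01,0.0,255],[6.6,-0.4,0.3,-0.01,-0.01,0.0,255],[7.9,-1.7,0.3,-0.01,-0.01,0.0,255],[8.8,-3.2,0.3,-0.01,-0.01,0.0,255],[9.3,-5.0,0.3,-0.01,-0.01,0.0,255],[9.2,-6.9,0.3,-0.01,-0.01,0.0,255]]' >/dev/null; python3 s.py 3.4 3.4 8 1.5
```

```text
FLY speed 1.56 rad/s over 0.82s
crank speed 2.73 lag -0.024
t 12.25 th 9.054 (side 66) phi 25.33 r 0.0663 z 0.2332 F [5.3 3.2 4.6] err [ 0.    -0.002 -0.003] open 0.0315
[[-0.7,-1.6,0.2,0.0,0.0,0.0,255],[-1.7,-3.1,0.2,0.0,0.0,0.0,255],[-3.1,-4.2,0.2,0.0,0.0,0.0,255],[-4.8,-5.0,0.2,0.0,0.0,0.0,255],[-6.6,-5.2,0.2,0.0,0.0,0.0,255],[-8.4,-4.9,0.2,0.0,0.0,0.0,255],[-10.1,-4.1,0.2,0.0,0.0,0.0,255],[-11.5,-2.9,0.2,0.0,0.0,0.0,255]]
```

The three-camera fallback held the crank for 0.15 s, which may have dipped the flywheel below the window. I'll restart the six-second count from here and use at most one chosen camera per step.

```bash
python3 - <<'E'
s=open("s.py").read()
s=s.replace('for cn in ("wrist","top","side"):','cn=sys.argv[5]; t=get_obs()["t"]; k=0\nfor cn in ([cn] if cn!="no" else []):')
open("s.py","w").write(s)
E
python3 -m jog '[[-0.7,-1.6,0.2,0.0,0.0,0.0,255],[-1.7,-3.1,0.2,0.0,0.0,0.0,255],[-3.1,-4.2,0.2,0.0,0.0,0.0,255],[-4.8,-5.0,0.2,0.0,0.0,0.0,255],[-6.6,-5.2,0.2,0.0,0.0,0.0,255],[-8.4,-4.9,0.2,0.0,0.0,0.0,255],[-10.1,-4.1,0.2,0.0,0.0,0.0,255],[-11.5,-2.9,0.2,0.0,0.0,0.0,255]]' >/dev/null; python3 s.py 3.15 3.15 8 1.5 no
```

```text
crank speed 3.37 lag -0.004
t 12.92 th None (no 0) phi 27.58 r 0.0650 z 0.2331 F [ 8.2 -3.9  6.2] err [ 0.    -0.006 -0.002] open 0.0317
[[-0.9,1.4,0.2,0.0,-0.01,0.0,255],[-1.4,3.0,0.2,0.0,-0.01,0.0,255],[-1.5,4.7,0.2,0.0,-0.01,0.0,255],[-1.1,6.4,0.2,0.0,-0.01,0.0,255],[-0.3,7.9,0.2,0.0,-0.01,0.0,255],[0.8,9.2,0.2,0.0,-0.01,0.0,255],[2.3,10.1,0.2,0.0,-0.01,0.0,255],[3.9,10.6,0.2,0.0,-0.01,0.0,255]]
```

```bash
python3 -m jog '[[-0.9,1.4,0.2,0.0,-0.01,0.0,255],[-1.4,3.0,0.2,0.0,-0.01,0.0,255],[-1.5,4.7,0.2,0.0,-0.01,0.0,255],[-1.1,6.4,0.2,0.0,-0.01,0.0,255],[-0.3,7.9,0.2,0.0,-0.01,0.0,255],[0.8,9.2,0.2,0.0,-0.01,0.0,255],[2.3,10.1,0.2,0.0,-0.01,0.0,255],[3.9,10.6,0.2,0.0,-0.01,0.0,255]]' >/dev/null; python3 s.py 3.3 3.3 8 1.5 wrist
```

```text
FLY speed 1.45 rad/s over 1.38s
crank speed 2.99 lag -0.049
t 13.63 th 11.061 (wrist 1512) phi 29.72 r 0.0641 z 0.2331 F [2.5 8.5 5. ] err [-0.007 -0.002 -0.004] open 0.0316
[[1.5,0.1,0.2,-0.01,0.0,0.0,255],[3.2,-0.3,0.2,-0.01,0.0,0.0,255],[4.7,-1.2,0.2,-0.01,0.0,0.0,255],[6.0,-2.5,0.2,-0.01,0.0,0.0,255],[6.8,-4.0,0.3,-0.01,0.0,0.0,255],[7.2,-5.8,0.3,-0.01,0.0,0.0,255],[7.2,-7.6,0.3,-0.01,0.0,0.0,255],[6.6,-9.2,0.3,-0.01,0.0,0.0,255]]
```

```bash
python3 -m jog '[[1.5,0.1,0.2,-0.01,0.0,0.0,255],[3.2,-0.3,0.2,-0.01,0.0,0.0,255],[4.7,-1.2,0.2,-0.01,0.0,0.0,255],[6.0,-2.5,0.2,-0.01,0.0,0.0,255],[6.8,-4.0,0.3,-0.01,0.0,0.0,255],[7.2,-5.8,0.3,-0.01,0.0,0.0,255],[7.2,-7.6,0.3,-0.01,0.0,0.0,255],[6.6,-9.2,0.3,-0.01,0.0,0.0,255]]' >/dev/null; python3 s.py 3.2 3.2 8 1.5 no
```

```text
crank speed 3.19 lag 0.026
t 14.30 th None (no 0) phi 31.85 r 0.0665 z 0.2332 F [ 4.  -0.3  6.7] err [ 0.003 -0.008 -0.006] open 0.0315
[[-1.2,-1.5,0.2,0.0,-0.01,-0.01,255],[-2.5,-2.6,0.2,0.0,-0.01,-0.01,255],[-4.1,-3.4,0.2,0.0,-0.01,-0.01,255],[-5.8,-3.7,0.2,0.0,-0.01,-0.01,255],[-7.5,-3.5,0.1,0.0,-0.01,-0.01,255],[-9.1,-2.9,0.1,0.0,-0.01,-0.01,255],[-10.5,-1.9,0.1,0.0,-0.01,-0.01,255],[-11.6,-0.6,0.1,0.0,-0.01,-0.01,255]]
```

```bash
python3 -m jog '[[-1.2,-1.5,0.2,0.0,-0.01,-0.01,255],[-2.5,-2.6,0.2,0.0,-0.01,-0.01,255],[-4.1,-3.4,0.2,0.0,-0.01,-0.01,255],[-5.8,-3.7,0.2,0.0,-0.01,-0.01,255],[-7.5,-3.5,0.1,0.0,-0.01,-0.01,255],[-9.1,-2.9,0.1,0.0,-0.01,-0.01,255],[-10.5,-1.9,0.1,0.0,-0.01,-0.01,255],[-11.6,-0.6,0.1,0.0,-0.01,-0.01,255]]' >/dev/null; python3 s.py 3.3 3.3 8 1.5 wrist
```

```text
FLY speed 1.54 rad/s over 1.38s
crank speed 3.07 lag -0.045
t 15.02 th 13.188 (wrist 1889) phi 34.05 r 0.0646 z 0.2331 F [-0.1 -1.8  7.2] err [ 0.006 -0.002  0.003] open 0.0313
[[-0.6,1.4,0.2,0.01,0.0,0.0,255],[-0.9,3.1,0.2,0.01,0.0,0.0,255],[-0.6,4.9,0.2,0.01,0.0,0.0,255],[0.1,6.5,0.2,0.01,0.0,0.0,255],[1.2,7.9,0.3,0.01,0.0,0.0,255],[2.7,8.9,0.3,0.01,0.0,0.0,255],[4.3,9.5,0.3,0.01,0.0,0.0,255],[6.1,9.6,0.3,0.01,0.0,0.0,255]]
```

```bash
python3 -m jog '[[-0.6,1.4,0.2,0.01,0.0,0.0,255],[-0.9,3.1,0.2,0.01,0.0,0.0,255],[-0.6,4.9,0.2,0.01,0.0,0.0,255],[0.1,6.5,0.2,0.01,0.0,0.0,255],[1.2,7.9,0.3,0.01,0.0,0.0,255],[2.7,8.9,0.3,0.01,0.0,0.0,255],[4.3,9.5,0.3,0.01,0.0,0.0,255],[6.1,9.6,0.3,0.01,0.0,0.0,255]]' >/dev/null; python3 s.py 3.3 3.3 8 1.5 wrist
```

```text
FLY speed 1.52 rad/s over 0.72s
crank speed 3.07 lag -0.047
t 15.73 th 14.275 (wrist 1156) phi 36.25 r 0.0643 z 0.2331 F [-0.2  6.9  8.2] err [-0.01  -0.006  0.002] open 0.0316
[[1.4,-0.3,0.2,-0.01,-0.01,0.0,255],[3.0,-1.1,0.2,-0.01,-0.01,0.0,255],[4.3,-2.3,0.3,-0.01,-0.01,0.0,255],[5.2,-3.9,0.3,-0.01,-0.01,0.0,255],[5.7,-5.6,0.3,-0.01,-0.01,0.0,255],[5.6,-7.4,0.3,-0.01,-0.01,0.0,255],[5.1,-9.1,0.3,-0.01,-0.01,0.0,255],[4.2,-10.6,0.3,-0.01,-0.01,0.0,255]]
```

```bash
python3 -m jog '[[1.4,-0.3,0.2,-0.01,-0.01,0.0,255],[3.0,-1.1,0.2,-0.01,-0.01,0.0,255],[4.3,-2.3,0.3,-0.01,-0.01,0.0,255],[5.2,-3.9,0.3,-0.01,-0.01,0.0,255],[5.7,-5.6,0.3,-0.01,-0.01,0.0,255],[5.6,-7.4,0.3,-0.01,-0.01,0.0,255],[5.1,-9.1,0.3,-0.01,-0.01,0.0,255],[4.2,-10.6,0.3,-0.01,-0.01,0.0,255]]' >/dev/null; python3 s.py 3.2 3.2 8 1.5 no
```

```text
crank speed 3.20 lag 0.022
t 16.40 th None (no 0) phi 38.38 r 0.0666 z 0.2331 F [ 2.  -0.1  5.8] err [-0.001 -0.002  0.   ] open 0.0312
[[-1.5,-1.2,0.2,0.0,0.0,0.0,255],[-3.0,-1.9,0.2,0.0,0.0,0.0,255],[-4.7,-2.3,0.2,0.0,0.0,0.0,255],[-6.5,-2.2,0.2,0.0,0.0,0.0,255],[-8.1,-1.6,0.2,0.0,0.0,0.0,255],[-9.5,-0.6,0.2,0.0,0.0,0.0,255],[-10.6,0.7,0.2,0.0,0.0,0.0,255],[-11.4,2.3,0.2,0.0,0.0,0.0,255]]
```

```bash
python3 -m jog '[[-1.5,-1.2,0.2,0.0,0.0,0.0,255],[-3.0,-1.9,0.2,0.0,0.0,0.0,255],[-4.7,-2.3,0.2,0.0,0.0,0.0,255],[-6.5,-2.2,0.2,0.0,0.0,0.0,255],[-8.1,-1.6,0.2,0.0,0.0,0.0,255],[-9.5,-0.6,0.2,0.0,0.0,0.0,255],[-10.6,0.7,0.2,0.0,0.0,0.0,255],[-11.4,2.3,0.2,0.0,0.0,0.0,255]]' >/dev/null; python3 s.py 3.3 3.3 8 1.5 wrist
```

```text
FLY speed 1.50 rad/s over 1.38s
crank speed 3.09 lag -0.058
t 17.12 th 16.354 (wrist 1299) phi 40.60 r 0.0642 z 0.2331 F [ 2.5 -2.4  7.7] err [ 0.003 -0.008 -0.001] open 0.0313
[[-0.3,1.4,0.2,0.0,-0.01,0.0,255],[-0.1,3.1,0.2,0.0,-0.01,0.0,255],[0.6,4.8,0.2,0.0,-0.01,0.0,255],[1.7,6.2,0.2,0.0,-0.01,0.0,255],[3.1,7.3,0.3,0.0,-0.01,0.0,255],[4.8,7.9,0.3,0.0,-0.01,0.0,255],[6.6,8.0,0.3,0.0,-0.01,0.0,255],[8.3,7.7,0.3,0.0,-0.01,0.0,255]]
```

```bash
python3 -m jog '[[-0.3,1.4,0.2,0.0,-0.01,0.0,255],[-0.1,3.1,0.2,0.0,-0.01,0.0,255],[0.6,4.8,0.2,0.0,-0.01,0.0,255],[1.7,6.2,0.2,0.0,-0.01,0.0,255],[3.1,7.3,0.3,0.0,-0.01,0.0,255],[4.8,7.9,0.3,0.0,-0.01,0.0,255],[6.6,8.0,0.3,0.0,-0.01,0.0,255],[8.3,7.7,0.3,0.0,-0.01,0.0,255]]' >/dev/null; python3 s.py 3.25 3.25 8 1.5 wrist
```

```text
FLY speed 1.58 rad/s over 0.72s
crank speed 3.05 lag -0.041
t 17.83 th 17.485 (wrist 1320) phi 42.78 r 0.0646 z 0.2331 F [-1.9  4.9  8. ] err [-0.003 -0.001 -0.002] open 0.0314
[[1.3,-0.7,0.2,0.0,0.0,0.0,255],[2.6,-1.8,0.2,0.0,0.0,0.0,255],[3.6,-3.3,0.2,0.0,0.0,0.0,255],[4.1,-5.0,0.2,0.0,0.0,0.0,255],[4.1,-6.8,0.2,0.0,0.0,0.0,255],[3.7,-8.5,0.2,0.0,0.0,0.0,255],[2.8,-10.0,0.2,0.0,0.0,0.0,255],[1.6,-11.2,0.2,0.0,0.0,0.0,255]]
```

```bash
python3 -m jog '[[1.3,-0.7,0.2,0.0,0.0,0.0,255],[2.6,-1.8,0.2,0.0,0.0,0.0,255],[3.6,-3.3,0.2,0.0,0.0,0.0,255],[4.1,-5.0,0.2,0.0,0.0,0.0,255],[4.1,-6.8,0.2,0.0,0.0,0.0,255],[3.7,-8.5,0.2,0.0,0.0,0.0,255],[2.8,-10.0,0.2,0.0,0.0,0.0,255],[1.6,-11.2,0.2,0.0,0.0,0.0,255]]' >/dev/null; python3 s.py 3.25 3.25 8 1.5 wrist
```

```text
FLY speed 1.46 rad/s over 0.72s
crank speed 3.01 lag -0.034
t 18.55 th 18.534 (wrist 1673) phi 44.94 r 0.0664 z 0.2332 F [0.8 7.3 4.4] err [-0.007 -0.003 -0.001] open 0.0314
[[-1.4,-0.6,0.2,-0.01,0.0,0.0,255],[-3.1,-1.0,0.2,-0.01,0.0,0.0,255],[-4.9,-1.0,0.2,-0.01,0.0,0.0,255],[-6.6,-0.5,0.2,-0.01,0.0,0.0,255],[-8.0,0.5,0.2,-0.01,0.0,0.0,255],[-9.2,1.8,0.2,-0.01,0.0,0.0,255],[-10.0,3.4,0.2,-0.01,0.0,0.0,255],[-10.3,5.1,0.2,-0.01,0.0,0.0,255]]
```

```bash
python3 -m jog '[[-1.4,-0.6,0.2,-0.01,0.0,0.0,255],[-3.1,-1.0,0.2,-0.01,0.0,0.0,255],[-4.9,-1.0,0.2,-0.01,0.0,0.0,255],[-6.6,-0.5,0.2,-0.01,0.0,0.0,255],[-8.0,0.5,0.2,-0.01,0.0,0.0,255],[-9.2,1.8,0.2,-0.01,0.0,0.0,255],[-10.0,3.4,0.2,-0.01,0.0,0.0,255],[-10.3,5.1,0.2,-0.01,0.0,0.0,255]]' >/dev/null; python3 s.py 3.25 3.25 8 1.5 no
```

```text
crank speed 3.21 lag -0.010
t 19.22 th None (no 0) phi 47.08 r 0.0641 z 0.2331 F [10.8  1.4  5. ] err [ 0.002 -0.01  -0.001] open 0.0316
[[0.1,1.7,0.2,0.0,-0.01,0.0,255],[0.7,3.3,0.2,0.0,-0.01,0.0,255],[1.7,4.7,0.2,0.0,-0.01,0.0,255],[3.1,5.8,0.3,0.0,-0.01,0.0,255],[4.7,6.5,0.3,0.0,-0.01,0.0,255],[6.4,6.8,0.3,0.0,-0.01,0.0,255],[8.2,6.5,0.3,0.0,-0.01,0.0,255],[9.8,5.8,0.3,0.0,-0.01,0.0,255]]
```

```bash
python3 -m jog '[[0.1,1.7,0.2,0.0,-0.01,0.0,255],[0.7,3.3,0.2,0.0,-0.01,0.0,255],[1.7,4.7,0.2,0.0,-0.01,0.0,255],[3.1,5.8,0.3,0.0,-0.01,0.0,255],[4.7,6.5,0.3,0.0,-0.01,0.0,255],[6.4,6.8,0.3,0.0,-0.01,0.0,255],[8.2,6.5,0.3,0.0,-0.01,0.0,255],[9.8,5.8,0.3,0.0,-0.01,0.0,255]]' >/dev/null; python3 s.py 3.2 3.2 8 1.5 wrist; python3 fit.py
```

```text
FLY speed 1.51 rad/s over 1.38s
crank speed 3.07 lag -0.046
t 19.93 th 20.622 (wrist 1019) phi 49.28 r 0.0649 z 0.2331 F [-1.4  3.8  7.7] err [-0.003 -0.002 -0.001] open 0.0312
[[1.1,-0.9,0.2,0.0,0.0,0.0,255],[2.1,-2.3,0.2,0.0,0.0,0.0,255],[2.7,-3.9,0.2,0.0,0.0,0.0,255],[2.9,-5.7,0.2,0.0,0.0,0.0,255],[2.6,-7.4,0.2,0.0,0.0,0.0,255],[1.8,-8.9,0.2,0.0,0.0,0.0,255],[0.7,-10.2,0.2,0.0,0.0,0.0,255],[-0.7,-11.2,0.2,0.0,0.0,0.0,255]]
I,Tf [0.03       0.10794277] [ 0.    -0.064 -0.142 -0.169 -0.194 -0.183 -0.232 -0.209 -0.146 -0.13
 -0.09  -0.065 -0.198 -0.064 -0.018 -0.001  0.118  0.087  0.109  0.2  ]
[(np.float64(15.0), 1.55), (np.float64(15.7), 1.54), (np.float64(16.4), 1.63), (np.float64(17.1), 1.56), (np.float64(17.8), 1.51), (np.float64(18.6), 1.48), (np.float64(19.2), 1.63), (np.float64(19.9), 1.54)]
```

Speed has averaged about 1.5 rad/s since 12.8 s. The camera pauses cause some ripple, so I'll add a stretch with no cameras as a safeguard, two calls at a time.

```bash
python3 - <<'E'
s=open("s.py").read()
a,b=s.split("rows=[]\n"); body,tail=b.split("L.append")
s=a+"P=p\nfor call in range(int(sys.argv[6]) if len(sys.argv)>6 else 1):\n  rows=[]\n"+"".join("  "+l+"\n" for l in body.replace("-p\n","-P\n").rstrip().split("\n"))+"  P=X+P; e=e*0\nL.append"+tail
open("s.py","w").write(s)
E
python3 -m jog '[[1.1,-0.9,0.2,0.0,0.0,0.0,255],[2.1,-2.3,0.2,0.0,0.0,0.0,255],[2.7,-3.9,0.2,0.0,0.0,0.0,255],[2.9,-5.7,0.2,0.0,0.0,0.0,255],[2.6,-7.4,0.2,0.0,0.0,0.0,255],[1.8,-8.9,0.2,0.0,0.0,0.0,255],[0.7,-10.2,0.2,0.0,0.0,0.0,255],[-0.7,-11.2,0.2,0.0,0.0,0.0,255]]' >/dev/null; python3 s.py 3.12 3.12 8 1.5 no 2
```

```text
crank speed 3.11 lag 0.014
t 20.60 th None (no 0) phi 51.36 r 0.0665 z 0.2332 F [1.9 1.6 5.4] err [-0.006 -0.008 -0.002] open 0.0316
[[-1.7,-0.5,0.2,-0.01,-0.01,0.0,255],[-3.4,-0.6,0.2,-0.01,-0.01,0.0,255],[-5.1,-0.3,0.2,-0.01,-0.01,0.0,255],[-6.6,0.5,0.2,-0.01,-0.01,0.0,255],[-7.9,1.6,0.1,-0.01,-0.01,0.0,255],[-8.8,2.9,0.1,-0.01,-0.01,0.0,255],[-9.4,4.5,0.1,-0.01,-0.01,0.0,255],[-9.5,6.2,0.1,-0.01,-0.01,0.0,255]]
[[0.3,1.7,-0.0,0.0,0.0,0.0,255],[1.0,3.2,-0.0,0.0,0.0,0.0,255],[2.1,4.5,-0.0,0.0,0.0,0.0,255],[3.5,5.4,-0.0,0.0,0.0,0.0,255],[5.1,6.0,0.0,0.0,0.0,0.0,255],[6.7,6.2,0.0,0.0,0.0,0.0,255],[8.4,5.9,0.0,0.0,0.0,0.0,255],[9.9,5.2,0.0,0.0,0.0,0.0,255]]
```

```bash
python3 -m jog '[[-1.7,-0.5,0.2,-0.01,-0.01,0.0,255],[-3.4,-0.6,0.2,-0.01,-0.01,0.0,255],[-5.1,-0.3,0.2,-0.01,-0.01,0.0,255],[-6.6,0.5,0.2,-0.01,-0.01,0.0,255],[-7.9,1.6,0.1,-0.01,-0.01,0.0,255],[-8.8,2.9,0.1,-0.01,-0.01,0.0,255],[-9.4,4.5,0.1,-0.01,-0.01,0.0,255],[-9.5,6.2,0.1,-0.01,-0.01,0.0,255]]' >/dev/null; python3 -m jog '[[0.3,1.7,0.1,0.0,0.0,0.0,255],[1.0,3.2,0.1,0.0,0.0,0.0,255],[2.1,4.5,0.1,0.0,0.0,0.0,255],[3.5,5.4,0.1,0.0,0.0,0.0,255],[5.1,6.0,0.1,0.0,0.0,0.0,255],[6.7,6.2,0.1,0.0,0.0,0.0,255],[8.4,5.9,0.1,0.0,0.0,0.0,255],[9.9,5.2,0.1,0.0,0.0,0.0,255]]'; python3 s.py 3.12 3.12 8 1.5 no 2
```

```text
t: 21.93
tool_pos: [0.5977, 0.0975, 0.2331]
tool_rot: [-3.141, 0.005, -0.001]
contact_force: [-5.5, 6.2, 8.3]
opening: 0.0315
crank speed 3.13 lag -0.000
t 21.93 th None (no 0) phi 55.53 r 0.0649 z 0.2331 F [-5.5  6.2  8.3] err [-0.001 -0.    -0.003] open 0.0315
[[1.3,-1.1,0.2,0.0,0.0,0.0,255],[2.3,-2.4,0.2,0.0,0.0,0.0,255],[2.9,-4.0,0.2,0.0,0.0,0.0,255],[3.1,-5.7,0.2,0.0,0.0,0.0,255],[2.8,-7.3,0.2,0.0,0.0,0.0,255],[2.1,-8.9,0.2,0.0,0.0,0.0,255],[1.1,-10.2,0.2,0.0,0.0,0.0,255],[-0.3,-11.2,0.2,0.0,0.0,0.0,255]]
[[-1.6,-0.6,0.0,0.0,0.0,0.0,255],[-3.2,-0.8,-0.0,0.0,0.0,0.0,255],[-4.9,-0.6,-0.0,0.0,0.0,0.0,255],[-6.5,0.1,-0.0,0.0,0.0,0.0,255],[-7.8,1.1,-0.0,0.0,0.0,0.0,255],[-8.8,2.5,-0.0,0.0,0.0,0.0,255],[-9.4,4.1,-0.0,0.0,0.0,0.0,255],[-9.6,5.7,-0.0,0.0,0.0,0.0,255]]
```

Works well.

```bash
python3 -m jog '[[1.3,-1.1,0.2,0.0,0.0,0.0,255],[2.3,-2.4,0.2,0.0,0.0,0.0,255],[2.9,-4.0,0.2,0.0,0.0,0.0,255],[3.1,-5.7,0.2,0.0,0.0,0.0,255],[2.8,-7.3,0.2,0.0,0.0,0.0,255],[2.1,-8.9,0.2,0.0,0.0,0.0,255],[1.1,-10.2,0.2,0.0,0.0,0.0,255],[-0.3,-11.2,0.2,0.0,0.0,0.0,255]]' >/dev/null; python3 -m jog '[[-1.6,-0.6,0.1,0.0,0.0,0.0,255],[-3.2,-0.8,0.1,0.0,0.0,0.0,255],[-4.9,-0.6,0.1,0.0,0.0,0.0,255],[-6.5,0.1,0.1,0.0,0.0,0.0,255],[-7.8,1.1,0.1,0.0,0.0,0.0,255],[-8.8,2.5,0.1,0.0,0.0,0.0,255],[-9.4,4.1,0.1,0.0,0.0,0.0,255],[-9.6,5.7,0.1,0.0,0.0,0.0,255]]' >/dev/null; python3 s.py 3.12 3.12 8 1.5 no 2
```

```text
crank speed 3.12 lag 0.005
t 23.27 th None (no 0) phi 59.69 r 0.0639 z 0.2331 F [3.3 1.7 6.6] err [-0.005 -0.008 -0.004] open 0.0313
[[0.1,1.7,0.2,0.0,-0.01,0.0,255],[0.8,3.3,0.2,0.0,-0.01,0.0,255],[1.8,4.6,0.2,0.0,-0.01,0.0,255],[3.1,5.6,0.2,0.0,-0.01,0.0,255],[4.7,6.3,0.2,0.0,-0.01,0.0,255],[6.4,6.5,0.2,0.0,-0.01,0.0,255],[8.0,6.3,0.2,0.0,-0.01,0.0,255],[9.6,5.7,0.3,0.0,-0.01,0.0,255]]
[[1.3,-1.0,0.0,0.0,0.0,0.0,255],[2.4,-2.3,0.0,0.0,0.0,0.0,255],[3.1,-3.9,0.0,0.0,0.0,0.0,255],[3.3,-5.6,0.1,0.0,0.0,0.0,255],[3.1,-7.2,0.1,0.0,0.0,0.0,255],[2.5,-8.8,0.1,0.0,0.0,0.0,255],[1.5,-10.2,0.1,0.0,0.0,0.0,255],[0.2,-11.2,0.1,0.0,0.0,0.0,255]]
```

```bash
python3 -m jog '[[0.1,1.7,0.2,0.0,-0.01,0.0,255],[0.8,3.3,0.2,0.0,-0.01,0.0,255],[1.8,4.6,0.2,0.0,-0.01,0.0,255],[3.1,5.6,0.2,0.0,-0.01,0.0,255],[4.7,6.3,0.2,0.0,-0.01,0.0,255],[6.4,6.5,0.2,0.0,-0.01,0.0,255],[8.0,6.3,0.2,0.0,-0.01,0.0,255],[9.6,5.7,0.3,0.0,-0.01,0.0,255]]' >/dev/null; python3 -m jog '[[1.3,-1.0,0.1,0.0,0.0,0.0,255],[2.4,-2.3,0.1,0.0,0.0,0.0,255],[3.1,-3.9,0.1,0.0,0.0,0.0,255],[3.3,-5.6,0.1,0.0,0.0,0.0,255],[3.1,-7.2,0.1,0.0,0.0,0.0,255],[2.5,-8.8,0.1,0.0,0.0,0.0,255],[1.5,-10.2,0.1,0.0,0.0,0.0,255],[0.2,-11.2,0.1,0.0,0.0,0.0,255]]' >/dev/null; python3 s.py 3.12 3.12 8 1.5 no 2
```

```text
crank speed 3.11 lag 0.014
t 24.60 th None (no 0) phi 63.84 r 0.0664 z 0.2332 F [4.8 3.8 2.5] err [-0.01  -0.002 -0.005] open 0.0315
[[-1.7,-0.6,0.2,-0.01,0.0,-0.01,255],[-3.4,-0.9,0.2,-0.01,0.0,-0.01,255],[-5.0,-0.7,0.2,-0.01,0.0,-0.01,255],[-6.6,-0.1,0.2,-0.01,0.0,-0.01,255],[-8.0,0.9,0.2,-0.01,0.0,-0.01,255],[-9.0,2.2,0.2,-0.01,0.0,-0.01,255],[-9.7,3.7,0.2,-0.01,0.0,-0.01,255],[-10.0,5.4,0.1,-0.01,0.0,-0.01,255]]
[[0.2,1.7,-0.0,0.0,0.0,0.0,255],[0.7,3.3,-0.0,0.0,0.0,0.0,255],[1.7,4.6,-0.0,0.0,0.0,0.0,255],[3.0,5.7,-0.1,0.0,0.0,0.0,255],[4.5,6.4,-0.1,0.0,0.0,0.0,255],[6.2,6.7,-0.1,0.0,0.0,0.0,255],[7.9,6.6,-0.1,0.0,0.0,0.0,255],[9.5,6.0,-0.0,0.0,0.0,0.0,255]]
```

```bash
python3 -m jog '[[-1.7,-0.6,0.2,-0.01,0.0,-0.01,255],[-3.4,-0.9,0.2,-0.01,0.0,-0.01,255],[-5.0,-0.7,0.2,-0.01,0.0,-0.01,255],[-6.6,-0.1,0.2,-0.01,0.0,-0.01,255],[-8.0,0.9,0.2,-0.01,0.0,-0.01,255],[-9.0,2.2,0.2,-0.01,0.0,-0.01,255],[-9.7,3.7,0.2,-0.01,0.0,-0.01,255],[-10.0,5.4,0.1,-0.01,0.0,-0.01,255]]' >/dev/null; python3 -m jog '[[0.2,1.7,0.1,0.0,0.0,0.0,255],[0.7,3.3,0.1,0.0,0.0,0.0,255],[1.7,4.6,0.1,0.0,0.0,0.0,255],[3.0,5.7,0.1,0.0,0.0,0.0,255],[4.5,6.4,0.1,0.0,0.0,0.0,255],[6.2,6.7,0.1,0.0,0.0,0.0,255],[7.9,6.6,0.1,0.0,0.0,0.0,255],[9.5,6.0,0.1,0.0,0.0,0.0,255]]' >/dev/null; python3 s.py 3 0 8 1.54 wrist
```

```text
crank speed 3.06 lag -0.053
t 25.98 th None (wrist 0) phi 68.07 r 0.0648 z 0.2332 F [-1.9  5.1  5. ] err [-0.006 -0.007  0.004] open 0.0314
[[0.9,-0.6,0.2,-0.01,-0.01,0.0,255],[1.8,-1.4,0.2,-0.01,-0.01,0.0,255],[2.4,-2.3,0.2,-0.01,-0.01,0.0,255],[2.7,-3.0,0.3,-0.01,-0.01,0.0,255],[3.0,-3.6,0.3,-0.01,-0.01,0.0,255],[3.1,-3.9,0.3,-0.01,-0.01,0.0,255],[3.1,-4.1,0.3,-0.01,-0.01,0.0,255],[3.1,-4.1,0.3,-0.01,-0.01,0.0,255]]
```

The mark is out of the wrist view at this crank position. I'll re-plan one more step at speed.

```bash
python3 - <<'E'
import json;L=json.load(open("log.json"));L.pop();json.dump(L,open("log.json","w"))
E
python3 s.py 3.2 3.2 8 1.54 top
```

```text
crank speed 2.94 lag -0.038
t 26.03 th None (top 0) phi 68.05 r 0.0648 z 0.2331 F [-0.8  5.8  4.1] err [-0.005 -0.007  0.005] open 0.0316
[[1.2,-0.8,0.2,0.0,-0.01,0.0,255],[2.3,-2.1,0.2,0.0,-0.01,0.0,255],[3.1,-3.7,0.3,0.0,-0.01,0.0,255],[3.4,-5.4,0.3,0.0,-0.01,0.0,255],[3.2,-7.1,0.3,0.0,-0.01,0.0,255],[2.6,-8.8,0.3,0.0,-0.01,0.0,255],[1.6,-10.2,0.3,0.0,-0.01,0.0,255],[0.3,-11.2,0.3,0.0,-0.01,0.0,255]]
```

```bash
python3 -m jog '[[1.2,-0.8,0.2,0.0,-0.01,0.0,255],[2.3,-2.1,0.2,0.0,-0.01,0.0,255],[3.1,-3.7,0.3,0.0,-0.01,0.0,255],[3.4,-5.4,0.3,0.0,-0.01,0.0,255],[3.2,-7.1,0.3,0.0,-0.01,0.0,255],[2.6,-8.8,0.3,0.0,-0.01,0.0,255],[1.6,-10.2,0.3,0.0,-0.01,0.0,255],[0.3,-11.2,0.3,0.0,-0.01,0.0,255]]' >/dev/null;  python3 s.py 3.1 3.1 8 1.54 wrist
```

```text
FLY speed 1.40 rad/s over 6.82s
crank speed 2.96 lag -0.024
t 26.75 th 30.15 (wrist 1367) phi 70.17 r 0.0664 z 0.2332 F [0.9 7.3 6.3] err [-0.008  0.     0.006] open 0.0316
[[-1.5,-0.5,0.2,-0.01,0.0,0.01,255],[-3.1,-0.7,0.2,-0.01,0.0,0.01,255],[-4.8,-0.6,0.2,-0.01,0.0,0.01,255],[-6.4,0.0,0.2,-0.01,0.0,0.01,255],[-7.7,1.0,0.2,-0.01,0.0,0.01,255],[-8.8,2.3,0.2,-0.01,0.0,0.01,255],[-9.5,3.8,0.2,-0.01,0.0,0.01,255],[-9.8,5.4,0.2,-0.01,0.0,0.01,255]]
```

The mean since 19.9 s was 1.40 rad/s with no cameras, so the wheel has now been in the band for well over six seconds. Now I'll brake, aiming to stop about 0.2 rad short of 10π = 31.416.

```bash
python3 -m jog '[[-1.5,-0.5,0.2,-0.01,0.0,0.01,255],[-3.1,-0.7,0.2,-0.01,0.0,0.01,255],[-4.8,-0.6,0.2,-0.01,0.0,0.01,255],[-6.4,0.0,0.2,-0.01,0.0,0.01,255],[-7.7,1.0,0.2,-0.01,0.0,0.01,255],[-8.3,1.6,0.2,-0.01,0.0,0.01,255],[-8.3,1.6,0.2,-0.01,0.0,0.01,255],[-8.3,1.6,0.2,-0.01,0.0,0.01,255]]' >/dev/null; python3 - <<'E'
import json,numpy as np
from station import get_obs
L=json.load(open("log.json")); p=get_obs()["tool_pos"][:2]-[.5635,.1527]; a=np.arctan2(p[1],p[0]); c=L[-1]["phi"]
L[-1]["cmd"]=float(c+(a-c)%(2*np.pi)); json.dump(L,open("log.json","w"))
E
python3 s.py 0 0 1 1 wrist
```

```text
FLY speed 1.08 rad/s over 0.72s
crank speed 1.97 lag 0.003
t 27.47 th 30.921 (wrist 1134) phi 71.58 r 0.0647 z 0.2331 F [-2.5  1.5  8.7] err [ 0.001 -0.001 -0.005] open 0.0314
[[-0.0,-0.0,0.2,0.0,0.0,0.0,255]]
```

```bash
python3 -m jog '[[0,0,0.2,0,0,0,255],[0,0,0.2,0,0,0,255],[0,0,0.2,0,0,0,255],[0,0,0.2,0,0,0,255],[0,0,0.2,0,0,0,255],[0,0,0.2,0,0,0,255]]' >/dev/null; python3 s.py 2.4 2.4 5 0.2 wrist; python3 s.py 2.4 2.4 8 0.2 side
```

```text
FLY speed 0.14 rad/s over 0.55s
crank speed 0.01 lag -0.003
t 28.02 th 30.996 (wrist 1044) phi 71.59 r 0.0647 z 0.2331 F [-2.2  1.7  9.3] err [-0.    -0.002 -0.006] open 0.0316
[[-0.7,1.1,0.2,0.0,0.0,-0.01,255],[-1.2,2.3,0.2,0.0,0.0,-0.01,255],[-1.4,3.6,0.2,0.0,0.0,-0.01,255],[-1.3,4.9,0.2,0.0,0.0,-0.01,255],[-1.0,6.1,0.2,0.0,0.0,-0.01,255]]
FLY speed -0.48 rad/s over 0.05s
crank speed 0.00 lag 0.997
t 28.07 th 30.972 (side 60) phi 71.59 r 0.0647 z 0.2331 F [-1.7  2.2  9.5] err [-0.    -0.002 -0.006] open 0.0315
[[-0.5,7.3,0.2,0.0,0.0,-0.01,255],[0.3,8.3,0.2,0.0,0.0,-0.01,255],[1.2,9.2,0.2,0.0,0.0,-0.01,255],[2.3,9.9,0.2,0.0,0.0,-0.01,255],[3.6,10.3,0.2,0.0,0.0,-0.01,255],[4.9,10.5,0.2,0.0,0.0,-0.01,255],[6.1,10.4,0.2,0.0,0.0,-0.01,255],[7.4,10.1,0.2,0.0,0.0,-0.01,255]]
```

```bash
cat > fix.py <<'E'
import json,numpy as np
from station import get_obs
L=json.load(open("log.json")); p=get_obs()["tool_pos"][:2]-[.5635,.1527]; a=np.arctan2(p[1],p[0]); c=L[-1]["phi"]-.1
L[-1]["cmd"]=float(c+(a-c)%(2*np.pi)); json.dump(L,open("log.json","w"))
E
python3 fix.py; python3 s.py 2.7 2.7 8 0 no
```

```text
crank speed nan lag -0.000
t 28.07 th None (no 0) phi 71.59 r 0.0647 z 0.2331 F [-1.7  2.2  9.5] err [-0.    -0.002 -0.006] open 0.0315
[[-0.8,1.2,0.2,0.0,0.0,-0.01,255],[-1.3,2.6,0.2,0.0,0.0,-0.01,255],[-1.4,4.1,0.2,0.0,0.0,-0.01,255],[-1.2,5.5,0.2,0.0,0.0,-0.01,255],[-0.7,6.9,0.2,0.0,0.0,-0.01,255],[0.1,8.1,0.2,0.0,0.0,-0.01,255],[1.1,9.1,0.2,0.0,0.0,-0.01,255],[2.4,9.9,0.2,0.0,0.0,-0.01,255]]s.py:21: RuntimeWarning: invalid value encountered in scalar divide
  print("crank speed %.2f lag %.3f"%((phi-pl["phi"])/(o["t"]-pl["tp"]),cmd-phi))
```

```bash
python3 -m jog '[[-0.8,1.2,0.2,0.0,0.0,-0.01,255],[-1.3,2.6,0.2,0.0,0.0,-0.01,255],[-1.4,4.1,0.2,0.0,0.0,-0.01,255],[-1.2,5.5,0.2,0.0,0.0,-0.01,255],[-0.7,6.9,0.2,0.0,0.0,-0.01,255],[0.1,8.1,0.2,0.0,0.0,-0.01,255],[1.1,9.1,0.2,0.0,0.0,-0.01,255],[2.4,9.9,0.2,0.0,0.0,-0.01,255]]' >/dev/null; python3 -m jog '[[0,0,0.2,0,0,0,255],[0,0,0.2,0,0,0,255],[0,0,0.2,0,0,0,255],[0,0,0.2,0,0,0,255],[0,0,0.2,0,0,0,255],[0,0,0.2,0,0,0,255]]' >/dev/null; python3 s.py 2.7 2.7 8 0.2 wrist;python3 s.py 2.7 2.7 8 0.2 side
```

```text
FLY speed 0.39 rad/s over 1.22s
crank speed 1.50 lag -0.020
t 29.28 th 31.447 (wrist 1909) phi 73.41 r 0.0637 z 0.2331 F [1.2 4.4 7.9] err [-0.008 -0.01   0.003] open 0.0313
[[1.2,0.5,0.2,-0.01,-0.01,0.0,255],[2.7,0.7,0.2,-0.01,-0.01,0.0,255],[4.1,0.5,0.2,-0.01,-0.01,0.0,255],[5.5,0.0,0.3,-0.01,-0.01,0.0,255],[6.7,-0.8,0.3,-0.01,-0.01,0.0,255],[7.7,-1.8,0.3,-0.01,-0.01,0.0,255],[8.5,-3.0,0.3,-0.01,-0.01,0.0,255],[9.0,-4.4,0.3,-0.01,-0.01,0.0,255]]
FLY speed -0.57 rad/s over 0.05s
crank speed -0.01 lag 1.780
t 29.33 th 31.419 (side 68) phi 73.41 r 0.0637 z 0.2331 F [2.  3.6 6.9] err [-0.008 -0.01   0.003] open 0.0313
[[9.1,-5.9,0.3,-0.01,-0.01,0.0,255],[8.9,-7.3,0.4,-0.01,-0.01,0.0,255],[8.4,-8.7,0.4,-0.01,-0.01,0.0,255],[7.6,-9.9,0.4,-0.01,-0.01,0.0,255],[6.6,-10.9,0.4,-0.01,-0.01,0.0,255],[5.3,-11.7,0.4,-0.01,-0.01,0.0,255],[4.0,-12.2,0.3,-0.01,-0.01,0.0,255],[2.5,-12.3,0.3,-0.01,-0.01,0.0,255]]
```

The mark stopped at 31.42 to 31.45, within about 0.03 rad (3 mm) of the pointer. Releasing and lifting straight up.

```bash
python3 -m jog '[[0,0,0,0,0,0,75],[0,0,0,0,0,0,75],[0,0,0,0,0,0,75],[0,0,0,0,0,0,75],[0,0,0,0,0,0,75],[0,0,0,0,0,0,75]]'; python3 -m jog '[[0,0,-1,0,0,0,75],[0,0,-3,0,0,0,75],[0,0,-6,0,0,0,75],[0,0,-9,0,0,0,75],[0,0,-12,0,0,0,75],[0,0,-15,0,0,0,75],[0,0,-15,0,0,0,75],[0,0,-15,0,0,0,75]]'
python3 - <<'E'
from h import *
C=np.array([.562,.1527])
for rep in range(2):
  for n in("wrist","side","top"):
    c=calibration(n); im=get_image(n); print(n,get_obs()["t"],yellow(im,n,C,.147,c))
    if rep==0: cv2.imwrite(f"pics/end_{n}.png",im[:,:,::-1])
a=cv2.imread("pics/end_wrist.png"); b=cv2.imread("pics/end_side.png")
cv2.imwrite("pics/end.png",np.hstack([cv2.resize(x,(400,300)) for x in(a,b)]))
E
```

```text
t: 29.83
tool_pos: [0.5372, 0.0944, 0.2325]
tool_rot: [-3.134, -0.005, -0.013]
contact_force: [0.1, -0.4, 0.0]
opening: 0.0597
t: 30.5
tool_pos: [0.5367, 0.0933, 0.3861]
tool_rot: [-3.133, -0.005, -0.022]
contact_force: [0.1, -0.3, -1.0]
opening: 0.0601
wrist 30.55 (np.float64(0.025913280587821497), 697)
side 30.6 (np.float64(0.0020335166559521944), 68)
top 30.65 (None, 1)
wrist 30.7 (np.float64(0.026634327381263923), 730)
side 30.75 (np.float64(0.00037389573091450856), 67)
top 30.8 (None, 3)
```

View pics/end.png

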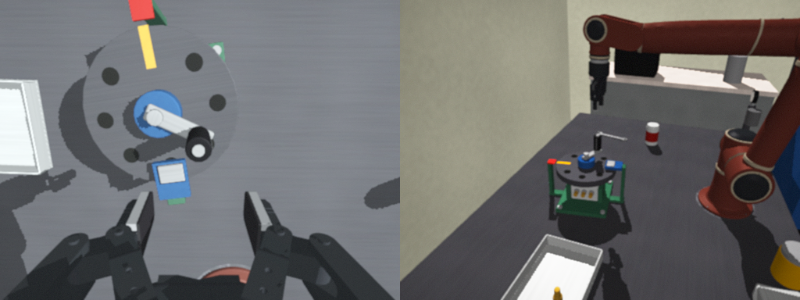

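The final view shows the yellow mark in line with the red pointer (mark at (147,47), pointer at (141,10) in the left half). The weight is in its yoke, and the gripper is clear of the handle.

```bash
python3 -c "
from station import *
print(finish_job())"
```

```text
the job is handed in; nothing more can be done
None
```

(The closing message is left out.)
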